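# Steady the rocking polishing stand and load it

### The job

The polishing stand rocks, because one of its two front levelling screws (not known which) does not reach its foot plate. Turn the screw until all four feet carry a fair share of the weight and the stand no longer rocks, without jacking another foot off, leaning hard on the stand or shoving it out of its place, and let go of it. Then set the steel mould insert gently down in the nest on the stand, flat between its stops, let go, and leave the other things on the bench alone.

Things in the scene. Friction and masses are not known exactly. Their poses are not given: they have to be found in the camera images.
- stand: aluminium polishing stand, plate 225 x 220 x 14 mm, 3.2 kg with its screws, held by friction only. Origin: centre of the plate's underside, 50 mm above the bench; x to the rear (away from the robot at yaw 0), y left, z up. Plate top at z = 14 mm. Levelling screws in the front corners at (-85, +-85) mm, fixed rear feet at (85, +-85) mm.
- head_left (a point): centre of the flat top of the left levelling screw's head (steel, 24 mm diameter, 22 mm high) at stand (-85, 85), 134 mm above the bench. Screw upright; its tommy bar (10 mm round, 104 mm long, a 15 mm ball on each end) runs level through the head, axis 11 mm below this point. Under the head a 16 mm spindle runs to a 42 mm nut flange; its boss top is 32 mm above the plate's underside.
- head_right (a point): the same on the right levelling screw, at stand (-85, -85) mm. Pressing on a head with 10 to 12 N rocks the stand down by the gap if the pad below hangs (it gives 0.2 mm per N at first, tips at 4 to 5 N and then lands), but by less than 1 mm if that pad bears.
- bar_left (a point): centre of the ball on one end of the left screw's tommy bar, 52 mm from the screw's axis; the other end lies across from it. Pushing the bar round with a finger turns the screw: 0.07 N m of friction (about 2 N at 40 mm), the same loaded or not. The screw stays where it is left; load on the foot cannot turn it.
- bar_right (a point): the same on the right screw's tommy bar.
- screw_left (a joint): turn of the left screw in rad, growing clockwise seen from above. Clockwise drives its pad down, 4 mm a full turn (0.64 mm per rad); head and bar go down with it. Starts between -0.7 and 0.7, which says nothing of whether the pad bears. Turns freely from -6 to 25.
- screw_right (a joint): the same for the right screw.
- pad_left: thrust pad under the left screw, 36 mm diameter, rubber face; origin: centre of its underside. Under it a scrap-steel foot plate of unknown thickness (3 to 10.5 mm) lies on the bench. The rubber of every foot yields 1 mm per 16 N. At the start one of the two pads (unknown which) hangs 1 to 6 mm clear of its plate and carries nothing.
- pad_right: thrust pad under the right screw, like pad_left, over its own foot plate. Once a hanging pad just touches, about 0.4 turn more (1.5 mm) shares the weight well, 6 to 9 N a foot. From 0.15 to 0.55 turn (0.6 to 2.2 mm) past touching all four feet carry enough; at 0.75 turn past it the screw jacks the other front foot off its plate.
- foot_left: rear left foot, fixed, rubber, 34 mm diameter, under stand (85, 85) mm, standing on the bench; origin: centre of its underside.
- foot_right: rear right foot, like foot_left, at stand (85, -85) mm.
- nest (a point): centre of the nest, on the plate's top at stand (35, 0, 14) mm: a stop bar across each end (12 mm high, 60 mm long, inner faces 75 mm apart along the stand's x) and two 8 mm dowel pins along each side (12 mm high, at +-27 mm along x, inner faces 50 mm apart along y). Between the two pins of a side 46 mm are free for a finger.
- insert: steel mould insert, 0.7 to 0.85 kg: flange 70 (x) x 45 (y) x 20 mm high, on it a 46 x 26 mm raised core, 36 mm high in all. Origin: centre of its underside; z up. Starts on the bench left of the stand. In the nest it lies flat on the plate, its x along the stand's x (either way round), with 2.5 mm of play all round.
- grinder: red hand grinder, 300 mm long, 60 mm thick; not part of the job, leave it alone. Origin under its centre.
- mould_block: steel block 115 x 80 x 44 mm with a slot; not part of the job, leave it alone. Origin under its centre.
- paste_jar: jar of polishing paste, 52 mm diameter, 55 mm high; not part of the job, leave it alone. Origin under its centre.
- spanner: open-ended spanner, 170 mm; not part of the job, leave it alone. Origin under its centre.
- oilstone: grey oilstone 100 x 26 x 13 mm; not part of the job, leave it alone. Origin under its centre.
- caliper: caliper 200 mm long; not part of the job, leave it alone. Origin under its centre.
- brush: brush 180 mm long; not part of the job, leave it alone. Origin under its centre.
Mind the look-alikes: they are no part of the job. What is shaped like the insert but purple is not meant.

How it is judged:
By the outcome, as a careful person would: the job done as asked, in the order asked, and still so for the second after the job is handed in, with the robot touching nothing.
It also fails if it takes over 72 s, if anything falls off the work surface, if the arm or the gripper's body presses on something with over 40 N, if the wrist force passes 120 N, or if a joint passes its speed limit or range.

### The arm

A 6-joint arm with a two-finger parallel gripper is mounted at the origin on the work surface. World frame = base frame: x ahead of the robot, y to its left, z up, the work surface at z = 0. Lengths are in m, angles in rad, forces in N, time in s.
With the tool pointing down it reaches from about 0.275 to 0.85 m from the base axis. Payload 5.2 kg.
Tool frame: the origin (TCP) lies at the centre of the arm's flange, where the gripper is bolted on; the fingertips stand 173 mm ahead of it and the grasp point (between the pads) lies 155 mm ahead of it; z points along the fingers, y is the line along which they close (so a half turn about z gives the same grasp; the last joint's range is limited). The gripper opens to 85 mm and grips with 20 to 120 N. Pads are 22 mm wide; open, the fingers measure 114 mm over their backs; the gripper's body (76 mm by 85 mm) begins 54 mm behind the grasp point. The pads swing forward as they close: fully open they stand 13 mm farther back than shut.
Start: joints at [1.066, 0.259, 1.535, -0, 1.348, -0.203], TCP at [0.163, 0.525, 0.405] pointing down, gripper open.
Joint ranges: [-3.14, 3.14], [-0.91, 2.08], [0.19, 2.58], [-1.22, 4.36], [0.22, 2.71], [-3.12, 3.12]. Speed limits (rad/s): [2.57, 2.57, 3.14, 3.14, 3.14, 3.14].

### API

Orientations are given as a unit quaternion [x, y, z, w].
In Python, from bench import r, cams gives the robot as it stands.
- The arm moves only by the shell command python3 -m crank 'ROWS' [FORCE]. ROWS is JSON, a list that holds one entry, the list of rows, each a list of 7 numbers: the opening, from -1 (shut) to 1 (fully open), so that 0 is half open, then the shift along the tool's x, y, z in m, then the turn, a rotation vector about the tool's x, y, z in rad. A call has 1 to 5 rows; each row shifts and turns the commanded pose from where the row before left it, along the tool's axes as they then stand; what a row does not reach is not made up. A row lasts 1/12 s, in which the tool goes at most 41.7 mm and 7.16 degrees, less where a joint would pass 70% of its speed; a pose out of reach is approached as far as the arm can. A call with a gripper value outside its range is refused whole. The fingers move at their own pace and stop on an object; FORCE is the grip in N (left out, the last holds). Time passes only in rows, so rows that do not move let the fingers close. It gives the time, the measured TCP pose, the force, the opening and the grip force at its end, in the units of the state.
- r.state(): the state, without advancing time (a new reading comes with each control period).
- cams.camera(name): name is "side" or "top"; returns the picture (480x640x3 uint8, red, green, blue); there is no depth.
- cams.calibration(name): a dict with "intrinsics" (3x3 intrinsics, pixels), "extrinsics" (4x4, takes a point from world to camera coordinates). Camera axes: x right, y down, z forward; pixel columns grow to the right and rows downward; lengths in m; the calibration is good to about 2 mm. A picture is of the moment at which its call begins. calibration takes no time and is no camera call.
- r.close_job(): hands the job in; it is judged then, once.
Trained networks look in the newest picture that a camera, given by its name, has taken for a name from the list of things; names that differ only in an ending like _2 or _b are one class to them, and where a whole thing is asked for, a point or a joint stands for the part that bears it (a point fixed in the world has none). Each returns a list of dicts, best first, with "conf" (0 to 1); they miss things now and then, are a little off and sometimes report something else, mostly with a low value. They report only what shows in the picture. A call takes as long as a camera call. They do not tell look-alikes from the thing itself.
- cams.cut_out(name, camera): "mask" (480x640 bool, what is visible of it) and "extent" ([left, top, right, bottom] in pixels, round what is visible of it).
The state is a dict: "time_s": time; "joint_pos": joint angles; "qvel": joint speeds; "tau": joint torques, N m; "position": TCP position; "tool_rot": TCP orientation; "ft_force": force on the tool from outside, world axes, zero at the start; "moment": the same for the moment, N m; "grip_width": finger opening in m; "finger_force": force on a finger pad.
Only numpy, scipy, OpenCV 4.12 (cv2) and the standard library are available. Lean on these libraries where they do the work, as an engineer would, in place of code of your own. Each camera call takes 0.05 s, during which the arm holds its last target. There are 200 camera calls.

## Working session

There is one attempt and no reset: what is moved stays moved. The work goes in short steps, Python scripts to look and compute and a shell command to move; the robot and the scene stay as the last step left them, time stands still between calls to the robot, and variables do not carry over. Pictures are saved under pics/ and viewed, at most 10 in all, crops included, and the job is handed in when it is done.

```bash
ls; mkdir -p pics
python3 - <<'E'
from bench import r,cams
import cv2,numpy as np
print(r.state())
for n in ("side","top"):
    im=cams.camera(n); cv2.imwrite(f"pics/{n}0.png",im[:,:,::-1]); c=cams.calibration(n); print(n,np.round(c["intrinsics"],1).tolist(),np.round(c["extrinsics"],4).tolist())
E
```

```text
pics
{'time_s': 0.0, 'joint_pos': array([ 1.06617375e+00,  2.59342982e-01,  1.53610993e+00, -4.12630520e-06,
        1.34798043e+00, -2.02801571e-01]), 'qvel': array([ 4.30561366e-04, -1.87605526e-03,  5.20631452e-04, -3.78375843e-04,
        5.62880113e-05,  1.19849160e-03]), 'tau': array([ 5.25176001e-04, -4.46015632e+01, -2.90578973e+01, -6.94907180e-05,
        1.16912689e-02, -3.19500607e-06]), 'position': array([0.16336266, 0.52494715, 0.40386363]), 'tool_rot': array([ 1.50337831e-01,  9.88634255e-01, -8.64066531e-04, -3.16904227e-04]), 'ft_force': array([0.79972848, 0.70620858, 0.50052035]), 'moment': array([-0.02240022, -0.01523585, -0.03034537]), 'finger_force': 0.0, 'grip_width': 0.08549334334737112}
side [[499.6, 0.0, 321.3], [0.0, 499.6, 233.0], [0.0, 0.0, 1.0]] [[0.9308, -0.3653, -0.0086, -0.5017], [-0.2755, -0.6861, -0.6733, 0.248], [0.2401, 0.6291, -0.7393, 1.2749], [0.0, 0.0, 0.0, 1.0]]
top [[436.7, 0.0, 330.2], [0.0, 436.7, 241.1], [0.0, 0.0, 1.0]] [[0.0259, -0.9994, 0.0235, -0.0113], [-0.9925, -0.0285, -0.1187, 0.5712], [0.1193, -0.0202, -0.9926, 0.9848], [0.0, 0.0, 0.0, 1.0]]
```

View pics/top0.png

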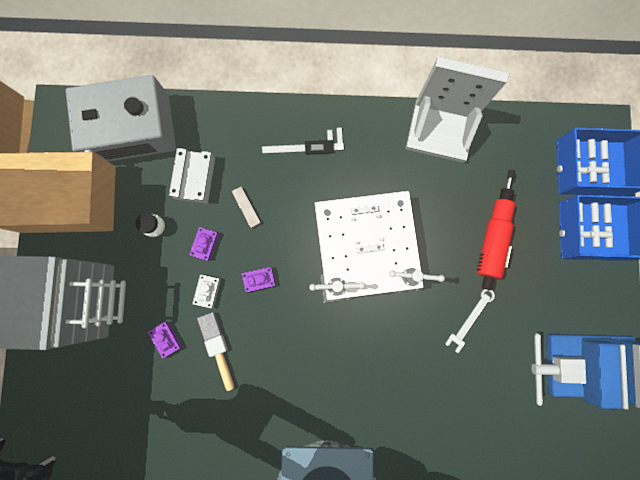

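View pics/side0.png

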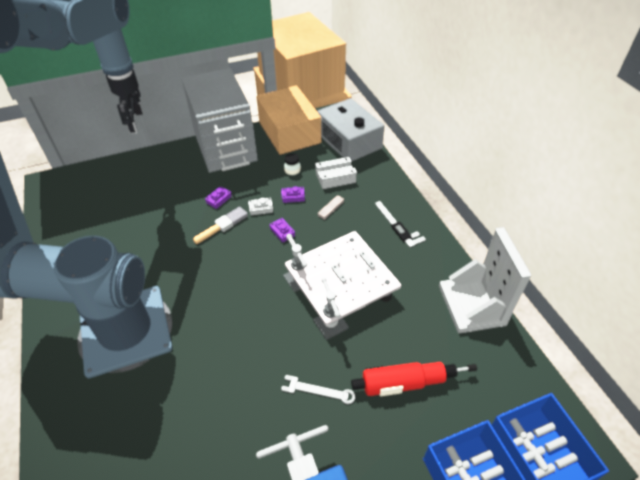

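The top view shows the stand with its nest stops at (367,209) and (370,246), the left screw head near (343,287) and the right one near (409,274). There are four insert-shaped things: silver at (206,291), and purple at (205,243), (258,279) and (164,340). The silver one fits, because the insert is steel and the purple ones are excluded. I'll confirm it in an enlarged crop.

```bash
cat > h.py <<'E'
from bench import r,cams
import cv2,numpy as np
from scipy.spatial.transform import Rotation as R
def cal(n):
    c=cams.calibration(n); return np.array(c["intrinsics"]),np.array(c["extrinsics"])
def p2w(n,u,v,z):
    K,E=cal(n); d=E[:3,:3].T@np.linalg.solve(K,[u,v,1]); o=-E[:3,:3].T@E[:3,3]
    return o+d*(z-o[2])/d[2]
def w2p(n,P):
    K,E=cal(n); q=K@(E[:3,:3]@np.array(P)+E[:3,3]); return q[:2]/q[2]
def tool(d):  # world vector -> tool axes
    return R.from_quat(r.state()["tool_rot"]).inv().apply(d)
E
python3 - <<'E'
from h import *
im=cams.camera("top")[:,:,::-1]; cams.camera("side")
a=cv2.resize(im[185:310,305:465],(800,625))[:,:,:]; b=cv2.resize(im[225:360,145:285],None,fx=3,fy=3)
out=np.zeros((600,800,3),np.uint8)
A=cv2.resize(im[185:310,305:465],(640,500),interpolation=3); 
out[:500,:640]=A
B=cv2.resize(im[265:315,185:230],(160,178),interpolation=3); out[:178,640:]=B
cv2.imwrite("pics/crop1.png",out)
for n in ("stand","screw_left","bar_left","bar_right","head_left","head_right","insert","nest","foot_left","pad_left","pad_right"):
    for cam in ("top","side"):
        try: L=cams.cut_out(n,cam)
        except Exception as e: print(n,cam,e); continue
        for d in L[:5]:
            m=d["mask"].astype(np.uint8); ct=max(cv2.findContours(m,0,2)[0],key=cv2.contourArea,default=None)
            print(n,cam,round(d["conf"],2),np.round(d["extent"]).tolist(), None if ct is None else [np.round(x,1).tolist() if not isinstance(x,float) else round(x,1) for x in cv2.minAreaRect(ct)], int(m.sum()))
E
```

```text
stand top 0.93 [310.0, 192.0, 447.0, 296.0] [[372.9, 245.1], [99.5, 134.5], 83.8] 9721
stand side 0.77 [288.0, 229.0, 400.0, 324.0] [[337.8, 267.5], [111.7, 85.8], 55.4] 6309
screw_left top 0.76 [310.0, 279.0, 365.0, 292.0] [[337.5, 286.0], [10.0, 55.0], 90.0] 319
screw_left top 0.23 [391.0, 269.0, 445.0, 279.0] [[416.5, 276.0], [55.3, 10.2], 2.1] 358
screw_left side 0.53 [286.0, 232.0, 307.0, 266.0] [[296.8, 250.6], [35.5, 9.7], 68.2] 225
bar_left top 0.57 [308.0, 281.0, 368.0, 293.0] [[337.5, 286.0], [10.0, 55.0], 90.0] 319
bar_left side 0.47 [285.0, 232.0, 309.0, 265.0] [[296.3, 249.9], [35.0, 8.9], 69.4] 190
bar_left side 0.41 [193.0, 205.0, 247.0, 244.0] [[220.0, 225.1], [14.6, 59.9], 59.0] 622
bar_right top 0.83 [388.0, 273.0, 443.0, 284.0] [[416.0, 276.0], [12.0, 56.0], 90.0] 402
bar_right side 0.58 [324.0, 272.0, 341.0, 317.0] [[330.1, 296.6], [41.7, 9.6], 72.5] 236
head_left top 0.85 [311.0, 283.0, 362.0, 293.0] [[337.5, 286.5], [11.0, 55.0], 90.0] 346
head_left side 0.47 [286.0, 235.0, 309.0, 264.0] [[296.3, 250.3], [36.4, 10.4], 68.2] 238
head_left side 0.36 [324.0, 276.0,
[... 930 characters left out ...]
t top 0.7 [313.0, 195.0, 443.0, 299.0] [[372.1, 244.8], [98.6, 132.3], 82.5] 9512
nest side 0.73 [288.0, 236.0, 400.0, 329.0] [[337.7, 267.8], [111.3, 84.3], 54.8] 6131
pad_left top 0.49 [311.0, 192.0, 446.0, 300.0] [[371.7, 244.8], [98.1, 133.2], 82.6] 9467
pad_left top 0.23 [306.0, 281.0, 365.0, 292.0] [[338.0, 286.0], [54.0, 10.0], 0.0] 290
pad_left side 0.2 [287.0, 235.0, 307.0, 265.0] [[296.4, 250.5], [35.1, 9.7], 68.2] 208
pad_right top 0.59 [313.0, 194.0, 444.0, 298.0] [[372.2, 244.8], [98.3, 132.3], 82.8] 9429
pad_right side 0.36 [328.0, 321.0, 336.0, 324.0] [[332.0, 324.3], [4.6, 9.8], 68.2] 43
pad_right side 0.26 [283.0, 155.0, 297.0, 171.0] [[291.5, 162.5], [19.0, 13.0], 90.0] 243
```

View pics/crop1.png

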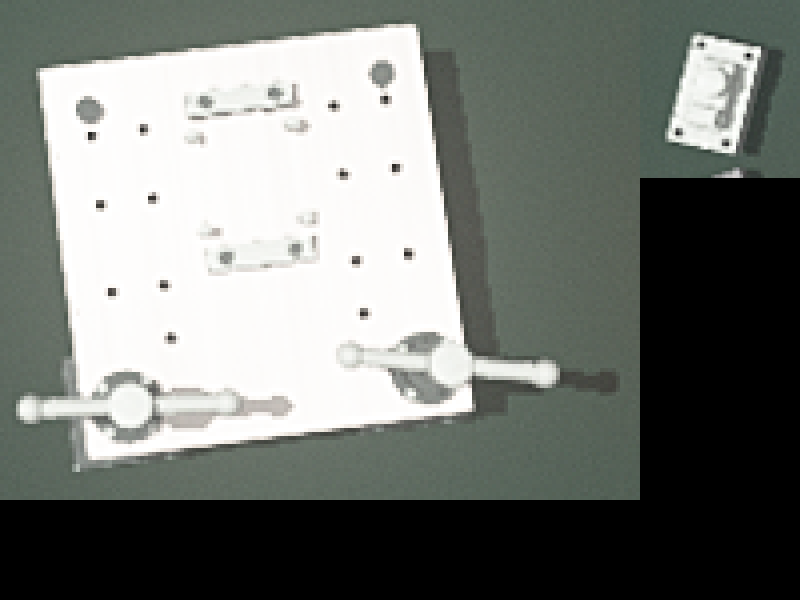

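The crop shows the left head at (337.8,286.5) px with its balls at (312.5,287.3) and (362.5,285.5). The right head is at (417.5,276.3) with its balls at (392.3,273.8) and (441.3,278.5). The silver, four-hole insert at (205.7,291.4) is the one meant.

Run:
```python
from h import *
P=lambda x,y,z:p2w("top",305+x/4,185+y/4,z)[:2]
C=[P(*c,0.064) for c in ((40,70),(417,25),(470,408),(90,458))]
print("corners",np.round(C,4).tolist(), [round(np.linalg.norm(C[i]-C[(i+1)%4]),4) for i in range(4)])
# fit: stand corners local
L=np.array([(112.5,110),(112.5,-110),(-112.5,-110),(-112.5,110)])/1000
def fit(L,W):
    L=np.array(L);W=np.array(W);l=L-L.mean(0);w=W-W.mean(0)
    th=np.arctan2((l[:,0]*w[:,1]-l[:,1]*w[:,0]).sum(),(l*w).sum());c,s=np.cos(th),np.sin(th);Rm=np.array([[c,-s],[s,c]])
    t=W.mean(0)-Rm@L.mean(0);return th,Rm,t,np.round((W-(L@Rm.T+t))*1000,1).tolist()
th,Rm,t,e=fit(L,C);print("stand",th,t,e)
hl=P(131,406,.134);hr=P(450,365,.134)
print("heads meas",hl,hr,"from plate",Rm@[-.085,.085]+t,Rm@[-.085,-.085]+t)
# rear round bolts above feet?  nest
print("nest",Rm@[.035,0]+t, "stop ends",P(240,98,.076),P(262,253,.076))
L2=list(L)+[(-.085,.085),(-.085,-.085)];th,Rm,t,e=fit(L2,C+[hl,hr]);print("stand all",th,t,e,"nest",Rm@[.035,0]+t)
for nm,b,c in (("L",((30,409),(230,402)),hl),("R",((349,355),(545,374)),hr)):
    w=[P(*q,.123) for q in b];print(nm,np.round(w,4).tolist(),"ang",[round(float(np.arctan2(*(q-c)[::-1])),3) for q in w],[round(np.linalg.norm(q-c),4) for q in w])
H=[p2w("top",185+(x-640)/3.556,265+y/3.556,.02)[:2] for x,y in((701,44),(749,56),(679,132),(726,143))]
H=np.array(H);d=H[:2].mean(0)-H[2:].mean(0);e2=H[0]+H[2]-H[1]-H[3];print("insert",H.mean(0),np.arctan2(d[1],d[0]),np.arctan2(e2[1],e2[0])-np.pi/2,np.linalg.norm(d),np.linalg.norm(e2)/2)
print("side heads",w2p("side",[*hl,.134]),w2p("side",[*hr,.134]),w2p("side",[*H.mean(0),.02]))
# neighbours
for n,u,v in (("purpleA",205,243),("purpleB",258,279),("purpleC",164,340),("brushhead",210,322),("brushtop",206,314)): print(n,p2w("top",u,v,.02)[:2])
```

```text
corners [[0.6555, 0.0419], [0.6886, -0.1744], [0.4697, -0.2053], [0.4364, 0.0074]] [np.float64(0.2188), np.float64(0.221), np.float64(0.2153), np.float64(0.2217)]
stand 0.1506898066442203 [ 0.56255929 -0.08260173] [[-1.8, -1.2], [-1.7, 0.0], [1.9, 3.0], [1.6, -1.8]]
heads meas [ 0.46469089 -0.01190146] [ 0.49040725 -0.17833302] from plate [ 0.46576231 -0.01132518] [ 0.49128274 -0.1793987 ]
nest [ 0.59716266 -0.07734752] stop ends [ 0.64035908 -0.07173404] [ 0.5526698 -0.0855047]
stand all 0.15063584057337848 [ 0.56223503 -0.08252167] [[-1.5, -1.3], [-1.4, -0.0], [2.2, 2.9], [1.9, -1.9], [-0.8, -0.7], [-0.5, 1.0]] nest [ 0.59683869 -0.07726934]
L [[0.4619, 0.0407], [0.4683, -0.0644]] ang [1.624, -1.502] [np.float64(0.0526), np.float64(0.0527)]
R [[0.4947, -0.1271], [0.4875, -0.2314]] ang [1.486, -1.626] [np.float64(0.0514), np.float64(0.0531)]
insert [0.44741209 0.28935237] -0.1940456158666964 -0.20968734744823125 0.058071829420086256 0.03190423879230543
side heads [295.59659656 247.79412596] [329.28312593 294.31917502] [259.72470172 204.86407251]
purpleA [0.55997853 0.29781166]
purpleB [0.47907785 0.16999036]
purpleC [0.33465435 0.37747941]
brushhead [0.3776527  0.27547167]
brushtop [0.39557214 0.2856907 ]
```

```bash
cat > plan.py <<'E'
import sys
from h import *
s=r.state();t=np.array([float(a) for a in sys.argv[1:4]]);Q=R.from_quat(s["tool_rot"]);M=Q.as_matrix()
d=tool(t-s["position"])
print("t",round(s["time_s"],2),"pos",np.round(s["position"],4),"tool shift",np.round(d,4),"rows",np.ceil(np.linalg.norm(d)/.04),"ft",np.round(s["ft_force"],1),"j1,j6",np.round(s["joint_pos"][[0,5]],3),"w",round(s["grip_width"],4))
print("tool y yaw",round(float(np.arctan2(M[1,1],M[0,1])),3),"tool z",np.round(M[:,2],4))
E
python3 plan.py 0.4647 -0.0119 0.325
```

```text
t 1.3 pos [0.1634 0.5252 0.4047] tool shift [-0.4473 -0.4233  0.0797] rows 16.0 ft [ 0.5 -0.4 -0.1] j1,j6 [ 1.066 -0.203] w 0.0852
tool y yaw 1.269 tool z [-0. -0. -1.]
```

```bash
python3 -m crank '[[[-1,-0.028,-0.0265,0.005,0,0,0],[-1,-0.028,-0.0265,0.005,0,0,0],[-1,-0.028,-0.0265,0.005,0,0,0],[-1,-0.028,-0.0265,0.005,0,0,0],[-1,-0.028,-0.0265,0.005,0,0,0]]]'
python3 -m crank '[[[-1,-0.028,-0.0265,0.005,0,0,0],[-1,-0.028,-0.0265,0.005,0,0,0],[-1,-0.028,-0.0265,0.005,0,0,0],[-1,-0.028,-0.0265,0.005,0,0,0],[-1,-0.028,-0.0265,0.005,0,0,0]]]'
python3 -m crank '[[[-1,-0.028,-0.0265,0.005,0,0,0],[-1,-0.028,-0.0265,0.005,0,0,0],[-1,-0.028,-0.0265,0.005,0,0,0],[-1,-0.028,-0.0265,0.005,0,0,0],[-1,-0.028,-0.0265,0.005,0,0,0]]]'
python3 -m crank '[[[-1,-0.028,-0.0265,0.005,0,0,0],[-1,0,0,0,0,0,0]]]'
python3 plan.py 0.4647 -0.0119 0.31
```

```text
time_s: 1.72
position: [0.258, 0.3555, 0.3796]
tool_rot: [0.15, 0.989, 0.0, 0.0]
ft_force: [1.0, -0.2, 0.1]
grip_width: 0.0255
finger_force: 0.0
time_s: 2.13
position: [0.3525, 0.1872, 0.3549]
tool_rot: [0.15, 0.989, 0.0, 0.001]
ft_force: [1.1, 0.1, 0.9]
grip_width: 0.0001
finger_force: 0.0
time_s: 2.55
position: [0.4469, 0.0188, 0.3298]
tool_rot: [0.151, 0.989, 0.0, 0.0]
ft_force: [0.4, 0.2, -0.3]
grip_width: 0.0
finger_force: 0.0
time_s: 2.72
position: [0.4683, -0.0183, 0.3244]
tool_rot: [0.153, 0.988, -0.001, 0.002]
ft_force: [-0.2, -0.0, -0.1]
grip_width: 0.0002
finger_force: 0.0
t 2.72 pos [ 0.4683 -0.0183  0.3244] tool shift [0.0054 0.005  0.0144] rows 1.0 ft [-0.2 -0.  -0.1] j1,j6 [-0.277 -1.54 ] w 0.0002
tool y yaw 1.264 tool z [ 0.0028 -0.0029 -1.    ]
```

```bash
cat > st.py <<'E'
from h import *
s=r.state();print("z %.4f fz %.1f xy %.4f %.4f t %.2f"%(s["position"][2],s["ft_force"][2],s["position"][0],s["position"][1],s["time_s"]))
E
python3 -m crank '[[[-1,0,0,0.007,0,0,0],[-1,0,0,0.007,0,0,0],[-1,0,0,0,0,0,0],[-1,0,0,0,0,0,0]]]' >/dev/null; python3 st.py
for i in 1 2 3 4 5 6; do :; done
python3 -m crank '[[[-1,0,0,0.001,0,0,0],[-1,0,0,0,0,0,0]]]'>/dev/null; python3 st.py
python3 -m crank '[[[-1,0,0,0.001,0,0,0],[-1,0,0,0,0,0,0]]]'>/dev/null; python3 st.py
python3 -m crank '[[[-1,0,0,0.001,0,0,0],[-1,0,0,0,0,0,0]]]'>/dev/null; python3 st.py
python3 -m crank '[[[-1,0,0,0.0005,0,0,0],[-1,0,0,0,0,0,0]]]'>/dev/null; python3 st.py
```

```text
z 0.3101 fz -0.5 xy 0.4642 -0.0115 t 3.05
z 0.3099 fz -0.5 xy 0.4649 -0.0119 t 3.22
z 0.3089 fz 0.4 xy 0.4651 -0.0124 t 3.38
z 0.3077 fz -0.4 xy 0.4651 -0.0127 t 3.55
z 0.3071 fz 0.2 xy 0.4652 -0.0129 t 3.72
```

```bash
python3 -m crank '[[[-1,0,0,0.0005,0,0,0],[-1,0,0,0,0,0,0]]]'>/dev/null; python3 st.py
python3 -m crank '[[[-1,0,0,0.0005,0,0,0],[-1,0,0,0,0,0,0]]]'>/dev/null; python3 st.py
python3 -m crank '[[[-1,0,0,0.0005,0,0,0],[-1,0,0,0,0,0,0]]]'>/dev/null; python3 st.py
python3 -m crank '[[[-1,0,0,0.0005,0,0,0],[-1,0,0,0,0,0,0]]]'>/dev/null; python3 st.py
```

```text
z 0.3066 fz -0.2 xy 0.4652 -0.0129 t 3.88
z 0.3061 fz -0.0 xy 0.4652 -0.0129 t 4.05
z 0.3056 fz 0.3 xy 0.4652 -0.0128 t 4.22
z 0.3051 fz 0.1 xy 0.4652 -0.0128 t 4.38
```

```bash
python3 -m crank '[[[-1,0,0,0.0005,0,0,0],[-1,0,0,0,0,0,0]]]'>/dev/null; python3 st.py
python3 -m crank '[[[-1,0,0,0.0005,0,0,0],[-1,0,0,0,0,0,0]]]'>/dev/null; python3 st.py
python3 -m crank '[[[-1,0,0,0.0005,0,0,0],[-1,0,0,0,0,0,0]]]'>/dev/null; python3 st.py
python3 -m crank '[[[-1,0,0,0.0005,0,0,0],[-1,0,0,0,0,0,0]]]'>/dev/null; python3 st.py
python3 -m crank '[[[-1,0,0,0.0005,0,0,0],[-1,0,0,0,0,0,0]]]'>/dev/null; python3 st.py
```

```text
z 0.3047 fz 1.3 xy 0.4652 -0.0128 t 4.55
z 0.3043 fz 3.5 xy 0.4652 -0.0128 t 4.72
z 0.3039 fz 4.7 xy 0.4652 -0.0128 t 4.88
z 0.3034 fz 6.0 xy 0.4651 -0.0128 t 5.05
z 0.3029 fz 5.7 xy 0.4650 -0.0127 t 5.22
```

```bash
python3 -m crank '[[[-1,0,0,0.0005,0,0,0],[-1,0,0,0,0,0,0]]]'>/dev/null; python3 st.py
python3 -m crank '[[[-1,0,0,0.0005,0,0,0],[-1,0,0,0,0,0,0]]]'>/dev/null; python3 st.py
python3 -m crank '[[[-1,0,0,0.0005,0,0,0],[-1,0,0,0,0,0,0]]]'>/dev/null; python3 st.py
python3 -m crank '[[[-1,0,0,0.0005,0,0,0],[-1,0,0,0,0,0,0]]]'>/dev/null; python3 st.py
```

```text
z 0.3024 fz 6.0 xy 0.4649 -0.0126 t 5.38
z 0.3019 fz 7.2 xy 0.4648 -0.0126 t 5.55
z 0.3015 fz 8.1 xy 0.4648 -0.0125 t 5.72
z 0.3013 fz 10.2 xy 0.4649 -0.0126 t 5.88
```

```bash
python3 -m crank '[[[-1,0,0,0,0,0,0],[-1,0,0,0,0,0,0]]]'>/dev/null; python3 st.py
python3 -m crank '[[[-1,0,0,-0.0003,0,0,0],[-1,0,0,0,0,0,0]]]'>/dev/null; python3 st.py
python3 -m crank '[[[-1,0,0,-0.0003,0,0,0],[-1,0,0,0,0,0,0]]]'>/dev/null; python3 st.py
python3 -m crank '[[[-1,0,0,-0.0003,0,0,0],[-1,0,0,0,0,0,0]]]'>/dev/null; python3 st.py
python3 -m crank '[[[-1,0,0,-0.0003,0,0,0],[-1,0,0,0,0,0,0]]]'>/dev/null; python3 st.py
python3 -m crank '[[[-1,0,0,-0.0003,0,0,0],[-1,0,0,0,0,0,0]]]'>/dev/null; python3 st.py
python3 -m crank '[[[-1,0,0,-0.0005,0,0,0],[-1,0,0,0,0,0,0]]]'>/dev/null; python3 st.py
python3 -m crank '[[[-1,0,0,-0.0005,0,0,0],[-1,0,0,0,0,0,0]]]'>/dev/null; python3 st.py
```

```text
z 0.3014 fz 10.3 xy 0.4649 -0.0125 t 6.05
z 0.3015 fz 8.6 xy 0.4648 -0.0125 t 6.22
z 0.3017 fz 7.8 xy 0.4648 -0.0125 t 6.38
z 0.3020 fz 7.2 xy 0.4649 -0.0126 t 6.55
z 0.3022 fz 6.6 xy 0.4649 -0.0126 t 6.72
z 0.3026 fz 6.7 xy 0.4650 -0.0127 t 6.88
z 0.3031 fz 5.8 xy 0.4651 -0.0127 t 7.05
z 0.3036 fz 4.1 xy 0.4652 -0.0128 t 7.22
```

Pressing the left head dropped it about 2.9 mm before the pad landed, so the left screw is the hanging one. I'll straddle its bar with both fingers and turn it clockwise.

```bash
python3 -m crank '[[[-1,0,0,-0.013,0,0,0],[0.65,0,0,-0.014,0,0,0],[0.65,0,0,0,0,0,-0.115],[0.65,0,0,0,0,0,-0.115],[0.65,0,0,0,0,0,-0.115]]]' >/dev/null
python3 -m crank '[[[0.65,0,0,0,0,0,-0.115],[0.65,0,0,0,0,0,-0.115],[0.65,0,0,0,0,0,-0.115],[0.65,0,0,0,0,0,-0.115],[0.65,0,0,0,0,0,-0.115]]]' >/dev/null
python3 -m crank '[[[0.65,0,0,0,0,0,-0.115],[0.65,0,0,0,0,0,0],[0.65,0,0,0,0,0,0]]]'
python3 plan.py 0.465 -0.012 0.265
```

```text
time_s: 8.3
position: [0.4651, -0.0129, 0.3299]
tool_rot: [-0.357, 0.934, 0.0, -0.0]
ft_force: [-0.0, -0.5, 0.7]
grip_width: 0.0706
finger_force: 0.0
t 8.3 pos [ 0.4651 -0.0129  0.3299] tool shift [-0.0005  0.0007  0.0649] rows 2.0 ft [-0.  -0.5  0.7] j1,j6 [-0.268 -2.569] w 0.0706
tool y yaw 2.301 tool z [-5.e-04  1.e-04 -1.e+00]
```

```bash
python3 -m crank '[[[0.65,0,0.001,0.02,0,0,0],[0.65,0,0,0.025,0,0,0],[0.65,0,0,0.02,0,0,0],[0.65,0,0,0,0,0,0]]]'
python3 -m crank '[[[0.65,0,0,0,0,0,0.1],[0.65,0,0,0,0,0,0.1],[0.65,0,0,0,0,0,0.1],[0.65,0,0,0,0,0,0.1],[0.65,0,0,0,0,0,0.1]]]'
python3 plan.py 0.465 -0.012 0.265; python3 -c "
from h import *
print(r.state()['moment'])"
```

```text
time_s: 8.63
position: [0.4628, -0.0117, 0.2618]
tool_rot: [-0.357, 0.934, 0.002, -0.003]
ft_force: [0.2, -0.4, -0.6]
grip_width: 0.0705
finger_force: 0.0
time_s: 9.05
position: [0.465, -0.0121, 0.2662]
tool_rot: [-0.113, 0.994, -0.0, 0.001]
ft_force: [-0.5, 0.5, -1.0]
grip_width: 0.0707
finger_force: 1.1
t 9.05 pos [ 0.465  -0.0121  0.2662] tool shift [0.     0.0002 0.0012] rows 1.0 ft [-0.5  0.5 -1. ] j1,j6 [-0.267 -2.063] w 0.0707
tool y yaw 1.796 tool z [ 1.4e-03 -2.0e-04 -1.0e+00]
[ 0.10167135 -0.12802431  0.03414256]
```

```bash
python3 -m crank '[[[0.65,0,0,0,0,0,0.12],[0.65,0,0,0,0,0,0.12],[0.65,0,0,0,0,0,0.12],[0.65,0,0,0,0,0,0.12],[0.65,0,0,0,0,0,0.12]]]' | grep -E "ft|pos"
python3 -m crank '[[[0.65,0,0,0,0,0,0.12],[0.65,0,0,0,0,0,0.12],[0.65,0,0,0,0,0,0.12],[0.65,0,0,0,0,0,0.12],[0.65,0,0,0,0,0,0.12]]]' | grep -E "ft|pos"
python3 -m crank '[[[0.65,0,0,0,0,0,0.12],[0.65,0,0,0,0,0,0.12],[0.65,0,0,0,0,0,0.12],[0.65,0,0,0,0,0,0.12],[0.65,0,0,0,0,0,0.12]]]' | grep -E "ft|pos"
python3 - <<'E'
from h import *
im=cams.camera("top")[:,:,::-1];cv2.imwrite("pics/turn1.png",cv2.resize(im[185:310,285:445],(640,500),interpolation=3))
print(r.state()["joint_pos"][5],r.state()["moment"])
E
```

```text
position: [0.4645, -0.012, 0.266]
ft_force: [-0.4, 1.9, -0.5]
position: [0.4643, -0.0117, 0.2659]
ft_force: [-0.6, 2.0, -0.7]
position: [0.4644, -0.0117, 0.2659]
ft_force: [0.1, 1.7, -1.3]
-0.2553823424464693 [0.24821013 0.05813503 0.09074003]
```

View pics/turn1.png

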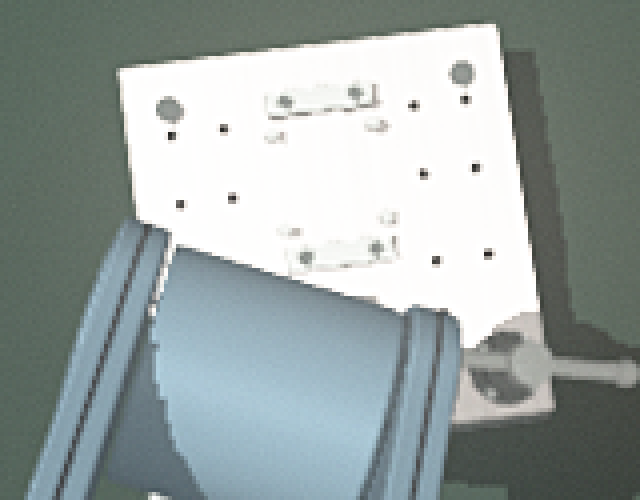

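The stand's corner is still at (315,202) px, so it hasn't shifted; the arm hides the screw. I'll continue the stroke.

```bash
python3 -m crank '[[[0.65,0,0,0,0,0,0.12],[0.65,0,0,0,0,0,0.12],[0.65,0,0,0,0,0,0.12],[0.65,0,0,0,0,0,0.12],[0.65,0,0,0,0,0,0.12]]]' | grep -E "ft|pos"
python3 -m crank '[[[0.65,0,0,0,0,0,0.12],[0.65,0,0,0,0,0,0.12],[0.65,0,0,0,0,0,0.12],[0.65,0,0,0,0,0,0.12],[0.65,0,0,0,0,0,0.12]]]' | grep -E "ft|pos"
python3 -m crank '[[[0.65,0,0,0,0,0,0.12],[0.65,0,0,0,0,0,0.12],[0.65,0,0,0,0,0,0.12],[0.65,0,0,0,0,0,0.12],[0.65,0,0,0,0,0,0.12]]]' | grep -E "ft|pos"
python3 -m crank '[[[0.65,0,0,0,0,0,0.12],[0.65,0,0,0,0,0,0.12],[0.65,0,0,0,0,0,0.12],[0.65,0,0,0,0,0,0.12],[0.65,0,0,0,0,0,0.12]]]' | grep -E "ft|pos"
python3 -m crank '[[[0.65,0,0,0,0,0,0.12],[0.65,0,0,0,0,0,0.12],[0.65,0,0,0,0,0,0.12],[0.65,0,0,0,0,0,0.12],[0.65,0,0,0,0,0,0.12]]]' | grep -E "ft|pos"
python3 -m crank '[[[0.65,0,0,0,0,0,0.12],[0.65,0,0,0,0,0,0.12],[0.65,0,0,0,0,0,0]]]' | grep -E "ft|pos"
python3 plan.py 0.465 -0.012 0.33
```

```text
position: [0.4649, -0.0119, 0.2661]
ft_force: [1.2, 2.6, -1.5]
position: [0.4652, -0.0121, 0.2662]
ft_force: [0.8, 1.5, -1.0]
position: [0.4648, -0.012, 0.2661]
ft_force: [-0.7, 1.5, -0.3]
position: [0.4645, -0.0118, 0.2659]
ft_force: [-0.6, 2.6, -0.5]
position: [0.4643, -0.0117, 0.2657]
ft_force: [-0.7, 2.6, -1.2]
position: [0.4647, -0.0119, 0.2659]
ft_force: [-0.3, 1.6, -0.5]
t 12.68 pos [ 0.4647 -0.0119  0.2659] tool shift [ 0.     -0.0004 -0.0641] rows 2.0 ft [-0.3  1.6 -0.5] j1,j6 [-0.266  2.973] w 0.0705
tool y yaw 3.044 tool z [ 5.e-04  3.e-04 -1.e+00]
```

```bash
python3 -m crank '[[[0.65,0,0,0,0,0,-0.12],[0.65,0,0,-0.03,0,0,0],[0.65,0,0,-0.03,0,0,0],[0.65,0,0,0,0,0,-0.12],[0.65,0,0,0,0,0,-0.12]]]' | grep -E "ft|pos"
python3 -m crank '[[[0.65,0,0,0,0,0,-0.12],[0.65,0,0,0,0,0,-0.12],[0.65,0,0,0,0,0,-0.12],[0.65,0,0,0,0,0,-0.12],[0.65,0,0,0,0,0,-0.12]]]' | grep -E "pos"
python3 -m crank '[[[0.65,0,0,0,0,0,-0.12],[0.65,0,0,0,0,0,-0.12],[0.65,0,0,0,0,0,-0.12],[0.65,0,0,0,0,0,-0.12],[0.65,0,0,0,0,0,-0.12]]]' | grep -E "pos"
python3 -m crank '[[[0.65,0,0,0,0,0,-0.12],[0.65,0,0,0,0,0,-0.12],[0.65,0,0,0,0,0,-0.12],[0.65,0,0,0,0,0,-0.12],[0.65,0,0,0,0,0,-0.12]]]' | grep -E "pos"
python3 -m crank '[[[0.65,0,0,0,0,0,-0.12],[0.65,0,0,0,0,0,-0.12],[0.65,0,0,0,0,0,-0.12],[0.65,0,0,0,0,0,-0.12],[0.65,0,0,0,0,0,-0.12]]]' | grep -E "pos"
python3 -m crank '[[[0.65,0,0,0,0,0,-0.12],[0.65,0,0,0,0,0,-0.12],[0.65,0,0,0,0,0,-0.12],[0.65,0,0,0,0,0,-0.12],[0.65,0,0,0,0,0,0]]]' | grep -E "pos"
python3 plan.py 0.465 -0.012 0.265
```

```text
position: [0.4655, -0.0125, 0.3281]
ft_force: [0.3, -0.6, -1.2]
position: [0.4647, -0.0123, 0.326]
position: [0.4648, -0.0123, 0.326]
position: [0.4648, -0.0123, 0.326]
position: [0.4647, -0.0123, 0.326]
position: [0.4647, -0.0123, 0.3259]
t 15.18 pos [ 0.4647 -0.0123  0.3259] tool shift [0.0004 0.0002 0.0609] rows 2.0 ft [ 0.8 -0.   0. ] j1,j6 [-0.267 -0.279] w 0.0706
tool y yaw 0.012 tool z [ 1.1e-03 -7.0e-04 -1.0e+00]
```

```bash
python3 -m crank '[[[0.65,0,0,0.02,0,0,0],[0.65,0,0,0.021,0,0,0],[0.65,0,0,0.02,0,0,0],[0.65,0,0,0,0,0,0.1],[0.65,0,0,0,0,0,0.1]]]' | grep -E "ft|pos"
python3 -m crank '[[[0.65,0,0,0,0,0,0.12],[0.65,0,0,0,0,0,0.12],[0.65,0,0,0,0,0,0.12],[0.65,0,0,0,0,0,0.12],[0.65,0,0,0,0,0,0.12]]]' | grep -E "ft|pos"
python3 -m crank '[[[0.65,0,0,0,0,0,0.12],[0.65,0,0,0,0,0,0.12],[0.65,0,0,0,0,0,0.12],[0.65,0,0,0,0,0,0.12],[0.65,0,0,0,0,0,0.12]]]' | grep -E "ft|pos"
python3 -m crank '[[[0.65,0,0,0,0,0,0.1],[0.65,0,0,0,0,0,0]]]' | grep -E "ft|pos"; python3 plan.py 0.465 -0.012 0.312
python3 -m crank '[[[0.65,0,0,0,0,0,-0.12],[0.65,0,0,-0.03,0,0,0],[0.65,0,0,-0.03,0,0,0],[-1,0,0,0,0,0,0],[-1,0,0,0,0,0,0]]]'
python3 -m crank '[[[-1,0,0,0.01,0,0,0],[-1,0,0,0,0,0,0],[-1,0,0,0,0,0,0],[-1,0,0,0,0,0,0]]]'
python3 plan.py 0.465 -0.012 0.308
```

```text
position: [0.4641, -0.0119, 0.2632]
ft_force: [1.5, 2.3, -1.5]
position: [0.465, -0.012, 0.2646]
ft_force: [2.8, 2.3, -0.9]
position: [0.4651, -0.0121, 0.2648]
ft_force: [1.6, 0.8, -0.7]
position: [0.4649, -0.0122, 0.2647]
ft_force: [-0.2, 0.1, 0.0]
t 16.6 pos [ 0.4649 -0.0122  0.2647] tool shift [ 0.0002 -0.0001 -0.0473] rows 2.0 ft [-0.2  0.1  0. ] j1,j6 [-0.267  1.233] w 0.0703
tool y yaw -1.5 tool z [ 1.2e-03 -3.0e-04 -1.0e+00]
time_s: 17.02
position: [0.4652, -0.0124, 0.3262]
tool_rot: [0.995, 0.098, 0.002, 0.001]
ft_force: [0.5, 0.1, 0.9]
grip_width: 0.0475
finger_force: 0.0
time_s: 17.35
position: [0.4643, -0.0121, 0.3137]
tool_rot: [0.995, 0.098, -0.001, -0.0]
ft_force: [0.6, 0.0, 0.7]
grip_width: 0.0003
finger_force: 0.0
t 17.35 pos [ 0.4643 -0.0121  0.3137] tool shift [0.0007 0.0001 0.0057] rows 1.0 ft [0.6 0.  0.7] j1,j6 [-0.267  1.109] w 0.0003
tool y yaw -1.375 tool z [-1.6e-03  4.0e-04 -1.0e+00]
```

```bash
python3 -m crank '[[[-1,0,0,0.005,0,0,0],[-1,0,0,0.005,0,0,0],[-1,0,0,0,0,0,0]]]'>/dev/null; python3 st.py
python3 -m crank '[[[-1,0,0,0.0007,0,0,0],[-1,0,0,0,0,0,0]]]'>/dev/null; python3 st.py
python3 -m crank '[[[-1,0,0,0.0007,0,0,0],[-1,0,0,0,0,0,0]]]'>/dev/null; python3 st.py
python3 -m crank '[[[-1,0,0,0.0007,0,0,0],[-1,0,0,0,0,0,0]]]'>/dev/null; python3 st.py
python3 -m crank '[[[-1,0,0,0.0005,0,0,0],[-1,0,0,0,0,0,0]]]'>/dev/null; python3 st.py
```

```text
z 0.3030 fz 0.1 xy 0.4641 -0.0120 t 17.60
z 0.3033 fz 0.3 xy 0.4645 -0.0121 t 17.77
z 0.3029 fz 0.2 xy 0.4645 -0.0121 t 17.93
z 0.3021 fz 0.1 xy 0.4645 -0.0121 t 18.10
z 0.3016 fz 0.3 xy 0.4645 -0.0121 t 18.27
```

```bash
python3 -m crank '[[[-1,0,0,0.0004,0,0,0],[-1,0,0,0,0,0,0]]]'>/dev/null; python3 st.py
python3 -m crank '[[[-1,0,0,0.0004,0,0,0],[-1,0,0,0,0,0,0]]]'>/dev/null; python3 st.py
python3 -m crank '[[[-1,0,0,0.0004,0,0,0],[-1,0,0,0,0,0,0]]]'>/dev/null; python3 st.py
python3 -m crank '[[[-1,0,0,0.0004,0,0,0],[-1,0,0,0,0,0,0]]]'>/dev/null; python3 st.py
```

```text
z 0.3013 fz 0.3 xy 0.4646 -0.0121 t 18.43
z 0.3012 fz 3.4 xy 0.4647 -0.0121 t 18.60
z 0.3010 fz 5.8 xy 0.4647 -0.0121 t 18.77
z 0.3009 fz 8.4 xy 0.4648 -0.0122 t 18.93
```

```bash
python3 -m crank '[[[-1,0,0,-0.012,0,0,0],[0.65,0,0,-0.013,0,0,0],[0.65,0,0,0,0,0,0],[0.65,0,0,0,0,0,0],[0.65,0,0,0,0,0,0]]]' | grep -E "pos|width"
python3 -m crank '[[[0.65,0,0,0.02,0,0,0],[0.65,0,0,0.021,0,0,0],[0.65,0,0,0.02,0,0,0],[0.65,0,0,0,0,0,0.06],[0.65,0,0,0,0,0,0.06]]]' | grep -E "ft|pos|width"
python3 -m crank '[[[0.65,0,0,0,0,0,0.1],[0.65,0,0,0,0,0,0.1],[0.65,0,0,0,0,0,0.1],[0.65,0,0,0,0,0,0.1],[0.65,0,0,0,0,0,0.1]]]' | grep -E "ft|pos"
python3 -m crank '[[[0.65,0,0,0,0,0,0]]]' | grep -E "ft|pos"; python3 plan.py 0.4905 -0.1785 0.326
python3 -m crank '[[[0.65,0,0,0,0,0,-0.12],[0.65,0,0,-0.03,0,0,0],[0.65,0,0,-0.03,0,0,0],[-1,0,0,0,0,0,0]]]'
python3 plan.py 0.4905 -0.1785 0.326
```

```text
position: [0.4643, -0.012, 0.3243]
grip_width: 0.048
position: [0.4638, -0.012, 0.2617]
ft_force: [1.2, -0.9, -1.8]
grip_width: 0.0705
position: [0.4641, -0.012, 0.2628]
ft_force: [0.2, 1.3, -1.6]
position: [0.4641, -0.0119, 0.263]
ft_force: [0.1, 0.3, -0.0]
t 20.27 pos [ 0.4641 -0.0119  0.263 ] tool shift [ 0.0931  0.1405 -0.0632] rows 5.0 ft [ 0.1  0.3 -0. ] j1,j6 [-0.267  1.733] w 0.0707
tool y yaw -1.999 tool z [-2.e-03  6.e-04 -1.e+00]
time_s: 20.6
position: [0.4661, -0.0125, 0.3282]
tool_rot: [0.989, -0.15, 0.004, 0.0]
ft_force: [1.1, -0.3, 0.2]
grip_width: 0.0601
finger_force: 0.0
t 20.6 pos [ 0.4661 -0.0125  0.3282] tool shift [0.0726 0.1513 0.0027] rows 5.0 ft [ 1.1 -0.3  0.2] j1,j6 [-0.267  1.606] w 0.0601
tool y yaw -1.873 tool z [ 0.0074 -0.002  -1.    ]
```

```bash
python3 -m crank '[[[-1,0.0144,0.0304,0,0,0,0],[-1,0.0144,0.0304,0,0,0,0],[-1,0.0144,0.0304,0,0,0,0],[-1,0.0144,0.0304,0,0,0,0],[-1,0.0144,0.0304,0,0,0,0]]]' >/dev/null
python3 -m crank '[[[-1,0,0,0.007,0,0,0],[-1,0,0,0.007,0,0,0],[-1,0,0,0,0,0,0],[-1,0,0,0,0,0,0]]]'>/dev/null; python3 st.py
python3 -m crank '[[[-1,0,0,0.002,0,0,0],[-1,0,0,0,0,0,0]]]'>/dev/null; python3 st.py
python3 -m crank '[[[-1,0,0,0.001,0,0,0],[-1,0,0,0,0,0,0]]]'>/dev/null; python3 st.py
python3 -m crank '[[[-1,0,0,0.0007,0,0,0],[-1,0,0,0,0,0,0]]]'>/dev/null; python3 st.py
```

```text
z 0.3088 fz 0.2 xy 0.4869 -0.1775 t 21.35
z 0.3079 fz -0.2 xy 0.4875 -0.1776 t 21.52
z 0.3072 fz -0.5 xy 0.4876 -0.1781 t 21.68
z 0.3067 fz 1.6 xy 0.4876 -0.1786 t 21.85
```

```bash
python3 -m crank '[[[-1,0,0,0.0003,0,0,0],[-1,0,0,0,0,0,0]]]'>/dev/null; python3 st.py
python3 -m crank '[[[-1,0,0,0.0003,0,0,0],[-1,0,0,0,0,0,0]]]'>/dev/null; python3 st.py
python3 -m crank '[[[-1,0,0,0.0003,0,0,0],[-1,0,0,0,0,0,0]]]'>/dev/null; python3 st.py
python3 -m crank '[[[-1,0,0,0.0003,0,0,0],[-1,0,0,0,0,0,0]]]'>/dev/null; python3 st.py
python3 -m crank '[[[-1,0,0,-0.01,0,0,0],[1,0,0,-0.03,0,0,0],[1,0,0,0,0,0,0]]]'>/dev/null; python3 plan.py 0.4474 0.2894 0.36
```

```text
z 0.3065 fz 2.9 xy 0.4877 -0.1788 t 22.02
z 0.3063 fz 5.7 xy 0.4877 -0.1788 t 22.18
z 0.3063 fz 7.8 xy 0.4877 -0.1789 t 22.35
z 0.3062 fz 9.0 xy 0.4878 -0.1790 t 22.52
t 22.77 pos [ 0.4887 -0.1794  0.3496] tool shift [-0.1801 -0.4348 -0.0124] rows 12.0 ft [ 1.3 -1.3  0.3] j1,j6 [-0.566  1.31 ] w 0.023
tool y yaw -1.876 tool z [ 0.0058 -0.0037 -1.    ]
```

```bash
python3 -m crank '[[[1,-0.015,-0.0362,-0.001,0,0,0],[1,-0.015,-0.0362,-0.001,0,0,0],[1,-0.015,-0.0362,-0.001,0,0,0],[1,-0.015,-0.0362,-0.001,0,0,0],[1,-0.015,-0.0362,-0.001,0,0,0]]]' >/dev/null
python3 -m crank '[[[1,-0.015,-0.0362,-0.001,0,0,0],[1,-0.015,-0.0362,-0.001,0,0,0],[1,-0.015,-0.0362,-0.001,0,0,0],[1,-0.015,-0.0362,-0.001,0,0,0],[1,-0.015,-0.0362,-0.001,0,0,0]]]' >/dev/null
python3 -m crank '[[[1,-0.015,-0.0362,-0.001,0,0,0],[1,-0.015,-0.0362,-0.001,0,0,0],[1,0,0,0,0,0,-0.105],[1,0,0,0,0,0,0],[1,0,0,0,0,0,0]]]' >/dev/null
python3 plan.py 0.4474 0.2894 0.192
python3 - <<'E'
from h import *
im=cams.camera("top")[:,:,::-1]
out=np.zeros((500,800,3),np.uint8);out[:,:640]=cv2.resize(im[185:310,305:465],(640,500),interpolation=3)
cv2.imwrite("pics/stand2.png",out[:,:640])
g=np.ascontiguousarray(im[185:310,305:465]);
for n in("stand",):
    for d in cams.cut_out(n,"top")[:1]:print(d["extent"])
E
```

```text
t 24.02 pos [0.4461 0.2899 0.3569] tool shift [1.400e-03 1.000e-04 1.649e-01] rows 5.0 ft [ 0.  -0.1  0.3] j1,j6 [0.367 2.139] w 0.0854
tool y yaw -1.772 tool z [-4.e-04 -7.e-04 -1.e+00]
[314.3, 192.0, 447.2, 308.3]
```

View pics/stand2.png

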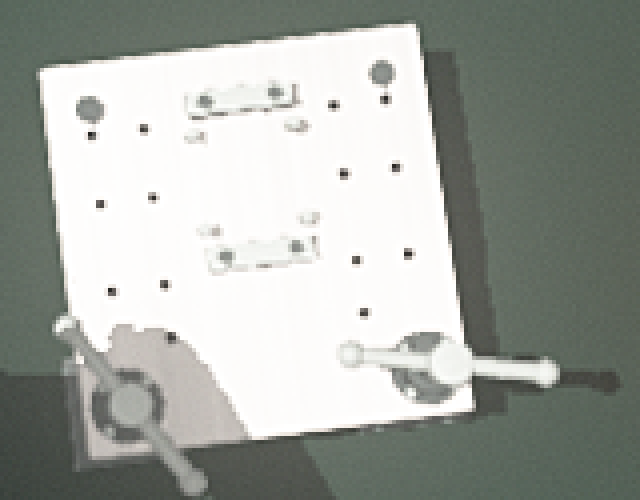

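The stand hasn't moved (same corners). The left bar's balls are now at (321.5,267) and (354,306) px, which is about 7.2 rad or 4.6 mm of screw, roughly 1.2–1.7 mm past touching. The nest stop bolts are at crop (205,100), (276,91), (226,257) and (296,249). Next is the grasp.

```bash
python3 - <<'E'
from h import *
P=lambda x,y,z:p2w("top",305+x/4,185+y/4,z)[:2]
b=np.array([P(*q,.077) for q in((205,100),(276,91),(226,257),(296,249))]);print("bolts",b.mean(0),b.round(4).tolist());d=b[:2].mean(0)-b[2:].mean(0);print(np.arctan2(d[1],d[0]),np.linalg.norm(d))
b=np.array([P(*q,.076) for q in((196,137),(297,126),(210,231),(310,217))]);print("pins",b.mean(0),b.round(4).tolist())
r1=np.array([P(90,110,.064),P(382,73,.064)]);print("rear bolts",r1);
E
python3 -m crank '[[[1,0.001,0,0.035,0,0,0],[1,0,0,0.04,0,0,0],[1,0,0,0.04,0,0,0],[1,0,0,0.03,0,0,0],[1,0,0,0.02,0,0,0]]]' >/dev/null
python3 -m crank '[[[1,0,0,0,0,0,0],[1,0,0,0,0,0,0]]]'; python3 plan.py 0.4474 0.2894 0.192
```

```text
bolts [ 0.59707868 -0.07837762] [[0.6384, -0.0519], [0.6448, -0.0919], [0.5497, -0.0653], [0.5554, -0.1044]]
0.14424509409004385 0.08999234162664663
pins [ 0.59513207 -0.07996067] [[0.6173, -0.0473], [0.6253, -0.1042], [0.5642, -0.0562], [0.5737, -0.1122]]
rear bolts [[ 0.63315432  0.01267353]
 [ 0.65978989 -0.15437034]]
time_s: 24.7
position: [0.4475, 0.2883, 0.1916]
tool_rot: [0.995, -0.101, -0.001, 0.001]
ft_force: [0.0, 0.4, -0.3]
grip_width: 0.0856
finger_force: 0.0
t 24.7 pos [0.4475 0.2883 0.1916] tool shift [-0.0004 -0.0011 -0.0004] rows 1.0 ft [ 0.   0.4 -0.3] j1,j6 [0.363 2.137] w 0.0856
tool y yaw -1.774 tool z [-0.0024 -0.001  -1.    ]
```

```bash
python3 -m crank '[[[-1,0,0,0,0,0,0],[-1,0,0,0,0,0,0],[-1,0,0,0,0,0,0],[-1,0,0,0,0,0,0],[-1,0,0,0,0,0,0]]]' 60
python3 -m crank '[[[-1,0,0,0,0,0,0],[-1,0,0,0,0,0,0]]]'
python3 plan.py 0.4474 0.2894 0.192
python3 - <<'E'
from h import *
im=cams.camera("side")[:,:,::-1];cv2.imwrite("pics/grasp.png",cv2.resize(im[140:260,180:340],(800,600),interpolation=3))
E
```

```text
time_s: 25.12
position: [0.4481, 0.2903, 0.1936]
tool_rot: [0.995, -0.1, 0.002, -0.002]
ft_force: [0.4, 7.7, 10.3]
grip_width: 0.0253
finger_force: 8.3
time_s: 25.28
position: [0.4481, 0.2904, 0.1939]
tool_rot: [0.995, -0.1, 0.002, -0.001]
ft_force: [-0.7, 2.0, 8.0]
grip_width: 0.0246
finger_force: 59.4
t 25.28 pos [0.4481 0.2904 0.1939] tool shift [-0.0005  0.0011  0.0019] rows 1.0 ft [-0.7  2.   8. ] j1,j6 [0.366 2.136] w 0.0246
tool y yaw -1.771 tool z [ 0.0036  0.0023 -1.    ]
```

View pics/grasp.png

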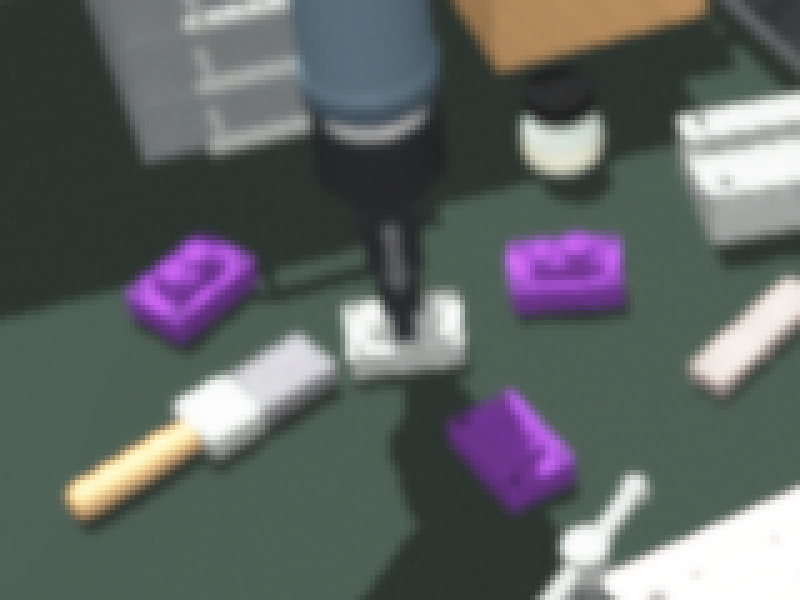

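The side crop shows the fingers on the core, centred on the silver flange (column 402, with the flange from 343 to 465). Nothing else is touched. I'll lift it now.

```bash
python3 -m crank '[[[-1,0,0,-0.01,0,0,0],[-1,0,0,-0.02,0,0,0],[-1,0,0,-0.04,0,0,0],[-1,0,0,-0.04,0,0,0],[-1,0,0,-0.04,0,0,0]]]' 
python3 -m crank '[[[-1,0,0,-0.02,0,0,0],[-1,0,0,0,0,0,-0.1],[-1,0,0,0,0,0,-0.1],[-1,0,0,0,0,0,-0.1],[-1,0,0,0,0,0,-0.05]]]' 
python3 -m crank '[[[-1,0,0,0,0,0,0],[-1,0,0,0,0,0,0]]]' 
python3 plan.py 0.5969 -0.078 0.35
```

```text
time_s: 25.75
position: [0.4461, 0.289, 0.3426]
tool_rot: [0.995, -0.1, -0.002, 0.001]
ft_force: [0.7, 0.7, -7.7]
grip_width: 0.0243
finger_force: 61.0
time_s: 26.17
position: [0.4463, 0.2891, 0.3615]
tool_rot: [0.997, 0.077, -0.001, 0.001]
ft_force: [0.3, -0.4, -6.8]
grip_width: 0.0242
finger_force: 61.0
time_s: 26.33
position: [0.4467, 0.2893, 0.3615]
tool_rot: [0.997, 0.074, -0.001, 0.0]
ft_force: [-0.5, 0.6, -8.1]
grip_width: 0.0239
finger_force: 61.0
t 26.33 pos [0.4467 0.2893 0.3615] tool shift [0.0944 0.3854 0.0115] rows 10.0 ft [-0.5  0.6 -8.1] j1,j6 [0.365 1.788] w 0.0239
tool y yaw -1.423 tool z [-0.0022 -0.001  -1.    ]
```

```bash
python3 -m crank '[[[-1,0.004,0.016,0,0,0,0],[-1,0.0084,0.0344,0.001,0,0,0],[-1,0.0084,0.0344,0.001,0,0,0],[-1,0.0084,0.0344,0.001,0,0,0],[-1,0.0084,0.0344,0.001,0,0,0]]]' >/dev/null
python3 -m crank '[[[-1,0.0084,0.0344,0.001,0,0,0],[-1,0.0084,0.0344,0.001,0,0,0],[-1,0.0084,0.0344,0.001,0,0,0],[-1,0.0084,0.0344,0.001,0,0,0],[-1,0.0084,0.0344,0.001,0,0,0]]]' >/dev/null
python3 -m crank '[[[-1,0.0084,0.0344,0.001,0,0,0],[-1,0.0062,0.0255,0.001,0,0,0],[-1,0,0,0,0,0,0],[-1,0,0,0,0,0,0],[-1,0,0,0,0,0,0]]]' 
python3 plan.py 0.5969 -0.078 0.277
```

```text
time_s: 27.58
position: [0.5975, -0.0774, 0.3503]
tool_rot: [0.997, 0.074, -0.001, -0.001]
ft_force: [-0.5, -0.1, -6.5]
grip_width: 0.0242
finger_force: 61.3
t 27.58 pos [ 0.5975 -0.0774  0.3503] tool shift [-0.0006  0.0006  0.0733] rows 2.0 ft [-0.5 -0.1 -6.5] j1,j6 [-0.314  1.109] w 0.0242
tool y yaw -1.423 tool z [-0.0023  0.0013 -1.    ]
```

```bash
python3 -m crank '[[[-1,-0.0006,0.0006,0.025,0,0,0],[-1,0,0,0.03,0,0,0],[-1,0,0,0.018,0,0,0],[-1,0,0,0,0,0,0],[-1,0,0,0,0,0,0]]]' 
python3 plan.py 0.5969 -0.078 0.277
python3 - <<'E'
from h import *
o=np.zeros((560,800,3),np.uint8)
im=cams.camera("side")[:,:,::-1];o[:,:]=cv2.resize(im[228:298,300:400],(800,560),interpolation=3)
cv2.imwrite("pics/over.png",o)
E
```

```text
time_s: 28.0
position: [0.5968, -0.0769, 0.2773]
tool_rot: [0.997, 0.075, -0.002, -0.001]
ft_force: [0.5, 0.2, -6.8]
grip_width: 0.024
finger_force: 61.4
t 28.0 pos [ 0.5968 -0.0769  0.2773] tool shift [-0.0001  0.0011  0.0003] rows 1.0 ft [ 0.5  0.2 -6.8] j1,j6 [-0.313  1.106] w 0.024
tool y yaw -1.42 tool z [-0.0033  0.0012 -1.    ]
```

View pics/over.png

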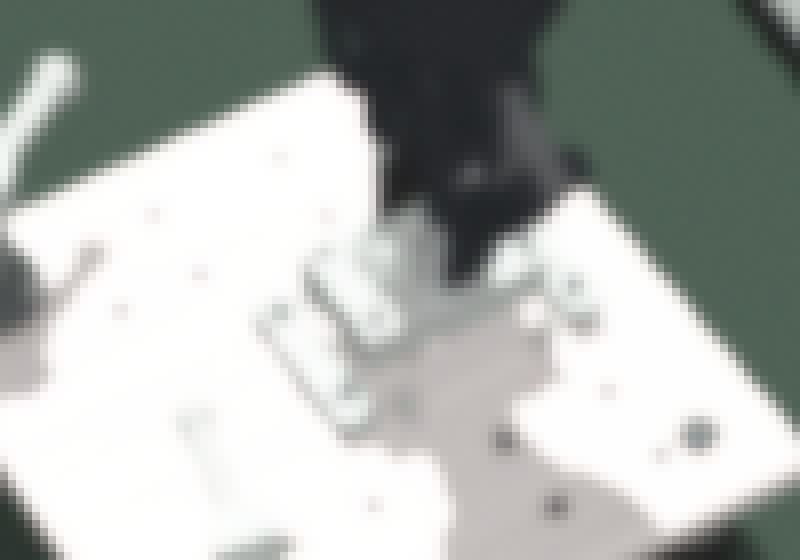

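The crop shows the insert hanging level just above the nest. Its near flange end is at crop (310–395, 265–345), with the front stop below it at (265–365, 310–425). I'll compare this with the predicted projections.

Run:
```python
from h import *
pr=lambda p:np.round((w2p("side",p)-[300,228])*8).tolist()
th=.150;c=np.array([.5969,-.078]);Rm=np.array([[np.cos(th),-np.sin(th)],[np.sin(th),np.cos(th)]])
def L(x,y,z,o=c): return [*(Rm@[x,y]+o),z]
print("front stop outer/inner L,R top",[pr(L(x,y,.076)) for x in(-.0515,-.0375) for y in (.03,-.03)])
print("rear stop inner L,R", [pr(L(.0375,y,.076)) for y in(.03,-.03)])
print("pins right", [pr(L(x,-.029,.076)) for x in(-.027,.027)])
o=np.array([.5968,-.0775])
for z in(.083,.103): print("insert",z,"frontL,frontR,rearR",[pr(L(x,y,z,o)) for x,y in((-.035,.0225),(-.035,-.0225),(.035,-.0225))])
```

```text
front stop outer/inner L,R top [[238.0, 302.0], [334.0, 429.0], [275.0, 285.0], [371.0, 411.0]]
rear stop inner L,R [[466.0, 197.0], [566.0, 318.0]]
pins right [[397.0, 396.0], [537.0, 329.0]]
insert 0.083 frontL,frontR,rearR [[292.0, 283.0], [365.0, 377.0], [547.0, 291.0]]
insert 0.103 frontL,frontR,rearR [[293.0, 244.0], [367.0, 339.0], [551.0, 252.0]]
```

```bash
python3 -m crank '[[[-1,0,0.0006,0.004,0,0,0],[-1,0,0,0,0,0,0]]]'>/dev/null; python3 st.py
python3 -m crank '[[[-1,0,0,0.002,0,0,0],[-1,0,0,0,0,0,0]]]'>/dev/null; python3 st.py
python3 -m crank '[[[-1,0,0,0.002,0,0,0],[-1,0,0,0,0,0,0]]]'>/dev/null; python3 st.py
python3 -m crank '[[[-1,0,0,0.002,0,0,0],[-1,0,0,0,0,0,0]]]'>/dev/null; python3 st.py;python3 plan.py 0.5969 -0.078 0.258
```

```text
z 0.2755 fz -7.1 xy 0.5981 -0.0788 t 28.22
z 0.2727 fz -7.0 xy 0.5977 -0.0789 t 28.38
z 0.2700 fz -7.9 xy 0.5975 -0.0789 t 28.55
z 0.2687 fz -2.4 xy 0.5977 -0.0790 t 28.72
t 28.72 pos [ 0.5977 -0.079   0.2687] tool shift [-0.0007 -0.0011  0.0107] rows 1.0 ft [-1.   1.1 -2.4] j1,j6 [-0.316  1.105] w 0.0239
tool y yaw -1.421 tool z [ 7.e-04 -3.e-04 -1.e+00]
```

```bash
cat > m.py <<'E'
from h import *
s=r.state();print("z %.4f"%s["position"][2],"f(tool)",tool(s["ft_force"]).round(1),"m(tool)",tool(s["moment"]).round(3),"xy",s["position"][:2].round(4))
E
python3 m.py
python3 -m crank '[[[-1,0,0,-0.003,0,0,0],[-1,0,0,0,0,0,0],[-1,0,0,0,0,0,0]]]'>/dev/null; python3 m.py
python3 - <<'E'
from h import *
im=cams.camera("side")[:,:,::-1];a=cv2.resize(im[236:286,325:385],(720,600),interpolation=2)
cv2.imwrite("pics/over2.png",np.clip((a.astype(float)/255)**2.2*255,0,255).astype(np.uint8))
E
```

```text
z 0.2687 f(tool) [-0.8 -1.3  2.4] m(tool) [ 0.06  -0.287 -0.029] xy [ 0.5977 -0.079 ]
z 0.2712 f(tool) [ 0.9 -0.6  6.8] m(tool) [0.021 0.001 0.036] xy [ 0.5977 -0.079 ]
```

View pics/over2.png

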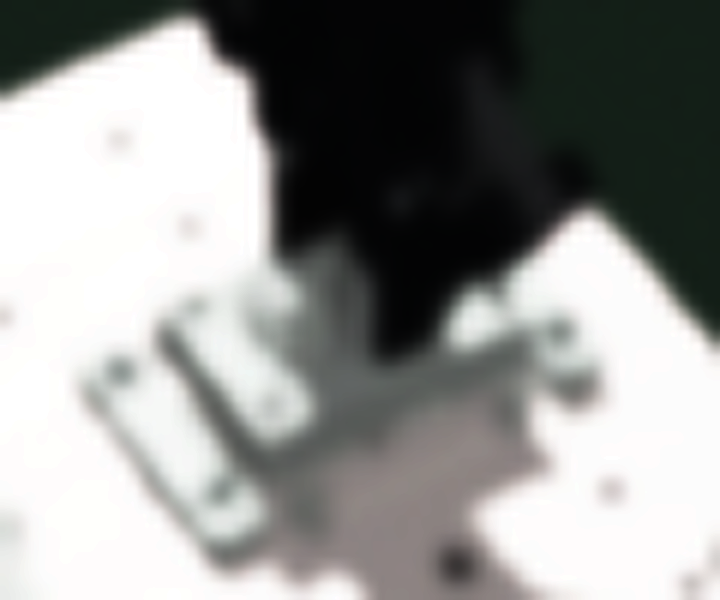

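The crop shows the flange holes at (272,405) and (195,305), and the stop bolts at (122,372), (222,487) and (560,330). I'll compare them in the same image to get the insert's offset from the nest.

Run:
```python
from h import *
P=lambda x,y,z:p2w("side",325+(x+.5)/12-.5,236+(y+.5)/12-.5,z)[:2]
th=.150;Rm=np.array([[np.cos(th),-np.sin(th)],[np.sin(th),np.cos(th)]])
b=[P(122,372,.076),P(222,487,.076),P(560,330,.076)]
loc=np.array([(-.045,.02),(-.045,-.02),(.045,-.02)])
t=[q-Rm@l for q,l in zip(b,loc)];print("nest est",np.round(t,4).tolist());n=np.mean(t,0)
for zt in(.095,.097,.099):
  h=[P(195,305,zt),P(272,405,zt)]
  print(zt,"insert rel nest (stand axes) from each hole mm",[np.round((Rm.T@(q-n)-l)*1000,1).tolist() for q,l in zip(h,((-.029,.016),(-.029,-.016)))])
```

```text
nest est [[0.6, -0.0764], [0.602, -0.074], [0.5989, -0.0752]]
0.095 insert rel nest (stand axes) from each hole mm [[-1.2, -2.1], [-1.4, -1.9]]
0.097 insert rel nest (stand axes) from each hole mm [[-2.1, -3.5], [-2.3, -3.2]]
0.099 insert rel nest (stand axes) from each hole mm [[-3.0, -4.9], [-3.2, -4.5]]
```

```bash
python3 -m crank '[[[-1,0.002,-0.002,0,0,0,0],[-1,0,0,0,0,0,0],[-1,0,0,0,0,0,0]]]'>/dev/null; python3 m.py
python3 -m crank '[[[-1,0,0,0.0025,0,0,0],[-1,0,0,0,0,0,0],[-1,0,0,0,0,0,0]]]'>/dev/null; python3 m.py
python3 -m crank '[[[-1,0,0,0.0015,0,0,0],[-1,0,0,0,0,0,0],[-1,0,0,0,0,0,0]]]'>/dev/null; python3 m.py
```

```text
z 0.2709 f(tool) [-0.6 -0.   7.4] m(tool) [-0.006 -0.015  0.013] xy [ 0.5994 -0.0764]
z 0.2682 f(tool) [-1.1 -0.1  7. ] m(tool) [0.036 0.009 0.01 ] xy [ 0.5991 -0.0766]
z 0.2670 f(tool) [0.8 0.3 7. ] m(tool) [ 0.011 -0.016  0.041] xy [ 0.5992 -0.0766]
```

```bash
python3 -m crank '[[[-1,0,0,0.002,0,0,0],[-1,0,0,0,0,0,0]]]'>/dev/null; python3 m.py
python3 -m crank '[[[-1,0,0,0.002,0,0,0],[-1,0,0,0,0,0,0]]]'>/dev/null; python3 m.py
python3 -m crank '[[[-1,0,0,0.0015,0,0,0],[-1,0,0,0,0,0,0]]]'>/dev/null; python3 m.py
python3 -m crank '[[[-1,0,0,0.001,0,0,0],[-1,0,0,0,0,0,0]]]'>/dev/null; python3 m.py
```

```text
z 0.2648 f(tool) [ 0.  -0.3  7.2] m(tool) [-0.001  0.     0.014] xy [ 0.5992 -0.0766]
z 0.2627 f(tool) [-0.5 -0.3  7.6] m(tool) [-0.006  0.02  -0.009] xy [ 0.5991 -0.0766]
z 0.2613 f(tool) [0.1 0.3 7.6] m(tool) [ 0.024  0.012 -0.025] xy [ 0.5992 -0.0766]
z 0.2604 f(tool) [-0.9 -0.3  8.3] m(tool) [ 0.004  0.005 -0.003] xy [ 0.5992 -0.0766]
```

```bash
python3 -m crank '[[[-1,0,0,0.001,0,0,0],[-1,0,0,0,0,0,0]]]'>/dev/null; python3 m.py
python3 -m crank '[[[-1,0,0,0.0007,0,0,0],[-1,0,0,0,0,0,0]]]'>/dev/null; python3 m.py
python3 -m crank '[[[-1,0,0,0.0007,0,0,0],[-1,0,0,0,0,0,0]]]'>/dev/null; python3 m.py
python3 -m crank '[[[-1,0,0,0.0005,0,0,0],[-1,0,0,0,0,0,0]]]'>/dev/null; python3 m.py
```

```text
z 0.2594 f(tool) [0.7 0.3 7.7] m(tool) [ 0.025  0.033 -0.027] xy [ 0.5992 -0.0766]
z 0.2588 f(tool) [-0.1 -0.1  6.6] m(tool) [ 0.008 -0.009 -0.004] xy [ 0.5993 -0.0766]
z 0.2581 f(tool) [0.8 0.1 7.2] m(tool) [ 0.025 -0.009 -0.009] xy [ 0.5992 -0.0766]
z 0.2576 f(tool) [0.2 0.7 7.5] m(tool) [ 0.02  -0.024 -0.022] xy [ 0.5993 -0.0766]
```

```bash
python3 -m crank '[[[-1,0,0,0.0006,0,0,0],[-1,0,0,0,0,0,0]]]'>/dev/null; python3 m.py
python3 -m crank '[[[-1,0,0,0.0006,0,0,0],[-1,0,0,0,0,0,0]]]'>/dev/null; python3 m.py
python3 -m crank '[[[-1,0,0,0.0006,0,0,0],[-1,0,0,0,0,0,0]]]'>/dev/null; python3 m.py
```

```text
z 0.2573 f(tool) [-2.3  0.7  6.3] m(tool) [ 0.011 -0.065 -0.041] xy [ 0.5993 -0.0766]
z 0.2571 f(tool) [-2.8 -0.5  2.6] m(tool) [ 0.149 -0.301 -0.031] xy [ 0.5993 -0.0767]
z 0.2569 f(tool) [-3.  -1.4 -4.7] m(tool) [ 0.292 -0.579 -0.011] xy [ 0.5993 -0.0766]
```

```bash
python3 -m crank '[[[-1,0,0,-0.0006,0,0,0],[0,0,0,0,0,0,0],[0,0,0,0,0,0,0],[0,0,0,0,0,0,0],[0,0,0,0,0,0,0]]]'
python3 -m crank '[[[0.2,0,0,-0.01,0,0,0],[0.2,0,0,-0.03,0,0,0],[0.2,0,0,-0.04,0,0,0],[0.2,0,0,-0.04,0,0,0]]]'; python3 plan.py 0.45 0.2 0.4
```

```text
time_s: 32.02
position: [0.5997, -0.0767, 0.2567]
tool_rot: [0.997, 0.075, 0.001, 0.0]
ft_force: [0.9, 0.5, 0.3]
grip_width: 0.0423
finger_force: 0.0
time_s: 32.35
position: [0.5989, -0.0765, 0.3776]
tool_rot: [0.997, 0.075, -0.001, -0.0]
ft_force: [0.2, -0.0, 0.5]
grip_width: 0.0511
finger_force: 0.0
t 32.35 pos [ 0.5989 -0.0765  0.3776] tool shift [-0.1061 -0.2957 -0.0219] rows 8.0 ft [ 0.2 -0.   0.5] j1,j6 [-0.312  1.109] w 0.0511
tool y yaw -1.421 tool z [-2.e-03  7.e-04 -1.e+00]
```

Now I'll move clear and check the seating from both cameras.

```bash
python3 -m crank '[[[0.2,-0.013,-0.036,-0.003,0,0,0],[0.2,-0.013,-0.036,-0.003,0,0,0],[0.2,-0.013,-0.036,-0.003,0,0,0],[0.2,-0.013,-0.036,-0.003,0,0,0],[0.2,-0.013,-0.036,-0.003,0,0,0]]]' >/dev/null
python3 -m crank '[[[0.2,-0.013,-0.036,-0.003,0,0,0],[0.2,-0.013,-0.036,-0.003,0,0,0],[0.2,-0.013,-0.036,-0.003,0,0,0],[0.2,0,0,0,0,0,0],[0.2,0,0,0,0,0,0]]]' | grep pos
python3 - <<'E'
from h import *
g=lambda a:np.clip((a.astype(float)/255)**2.2*255,0,255).astype(np.uint8)
o=np.zeros((500,800,3),np.uint8)
im=cams.camera("side")[:,:,::-1];o[:,:400]=g(cv2.resize(im[236:286,325:365+0],(400,500),interpolation=3)) if 0 else g(cv2.resize(im[228:303,318:378],(400,500),interpolation=3))
im=cams.camera("top")[:,:,::-1];o[:,400:]=g(cv2.resize(im[192:267,340:400],(400,500),interpolation=3))
cv2.imwrite("pics/final.png",o)
E
```

```text
position: [0.4524, 0.1943, 0.4017]
```

View pics/final.png

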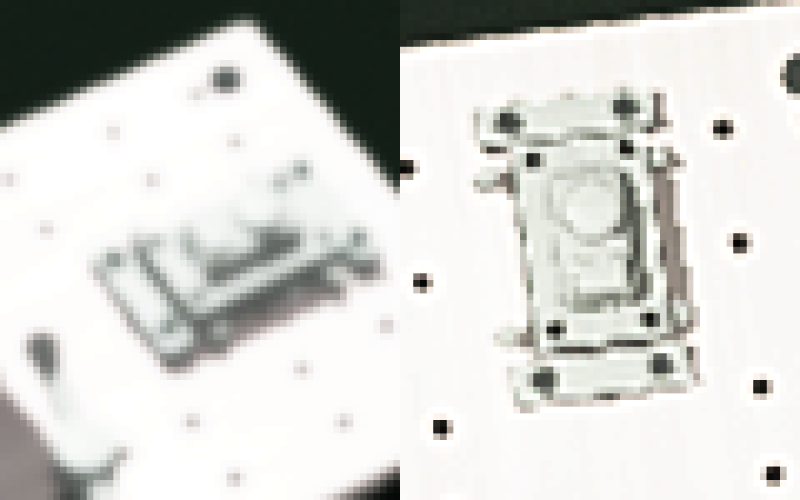

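The top view (right half) shows the insert lying square between both stops, with pins on both sides and even gaps. The seating contact was 11.4 mm below the earlier touch on a stop top, so it lies flat on the plate.

```bash
python3 -c "
from bench import r
print(r.close_job())"
```

```text
the job is handed in; nothing more can be done
None
```

The left levelling screw was the short one; I turned it about 7.2 rad clockwise, after which the right head gave only about 0.5 mm under 9 N (the left had passed the same check 0.5 rad earlier). The insert lies flat and released in the nest, and the job is handed in after about 33 s.

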